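Make up a winch pedestal

ROBOT

A 6-joint arm with a two-finger parallel gripper is mounted at the origin on the work surface. World frame = base frame: x ahead of the robot, y to its left, z up, the work surface at z = 0. Lengths are in mm, angles in rad, forces in N, time in s.
With the tool pointing down it reaches from about 350 to 775 mm from the base axis. Payload 7.3 kg.
Tool frame: the origin (TCP) lies midway between the tips of the shut fingers; the grasp point (between the pads) lies 19 mm behind it; z points along the fingers, y is the line along which they close (so a half turn about z gives the same grasp; the last joint's range is limited). The gripper opens to 92 mm and grips with 3 to 60 N. Pads are 19 mm wide; open, the fingers measure 130 mm over their backs; the gripper's body (75 mm by 190 mm) begins 47 mm behind the grasp point.
Start: joints at [1.16, 0.342, 1.524, -0, 1.275, -0.146], TCP at [137.385, 506.725, 226.741] pointing down, gripper open.
Joint ranges: [-2.53, 2.53], [-0.77, 2.02], [0.04, 2.7], [-1, 4.14], [0.28, 2.66], [-3.11, 3.11]. Speed limits (rad/s): [2.57, 2.57, 3.14, 3.14, 3.14, 3.14].

INTERFACE

Orientations are given as [roll, pitch, yaw] about the fixed x, y, z axes, in that order (R = Rz(yaw) Ry(pitch) Rx(roll)).
In Python, from plant import bot gives the robot as it stands.
- The arm moves only by the tool servo_tool, never from a script. Its argument "deltas" is a list of rows, each a list of 2 entries, a list of its own where there are three numbers: the shift along the tool's x, y, z in m, then the turn, a rotation vector about the tool's x, y, z in degrees. A call has 1 to 20 rows; each row shifts and turns the commanded pose from where the row before left it, along the tool's axes as they then stand; what a row does not reach is not made up. A row lasts 1/8 s, in which the tool goes at most 62.5 mm and 10.7 degrees, less where a joint would pass 70% of its speed; a pose out of reach is approached as far as the arm can. A call with a gripper value outside its range is refused whole. "fingers" is the opening, from 0 (shut) to 1 (fully open), set as the call begins (left out, the last holds). The fingers move at their own pace and stop on an object; the grip force is fixed at half the most. Time passes only in rows, so rows that do not move let the fingers close. It gives the time, the measured TCP pose, the force, the opening and the grip force at its end, in the units of the state.
- bot.get_obs(): the state, without advancing time (a new reading comes with each control period).
- bot.capture(name): name is "scene" or "top" or "wrist"; returns the picture (420x560x3 uint8, red, green, blue); there is no depth.
- bot.camera_model(name): a dict with "mtx" (3x3 intrinsics, pixels), "xyz" and "rotation" of the camera in the world. Camera axes: x right, y down, z forward; pixel columns grow to the right and rows downward; lengths in mm; the calibration is good to about 2 mm. A picture is of the moment at which its call begins: read the wrist's pose just before it. camera_model takes no time and is no camera call; for the wrist camera it gives the pose at the moment of the call.
- bot.close_job(): hands the job in; it is judged then, once.
The state is a dict: "time": time; "joint_positions": joint angles; "dq": joint speeds; "tau": joint torques, N m; "tool_pos": TCP position; "tcp_rot": TCP orientation; "contact_force": force on the tool from outside, world axes, zero at the start; "moment": the same for the moment, N m; "grip_width": finger opening in mm; "finger_force": force on a finger pad.
Only numpy, scipy, OpenCV 4.12 (cv2) and the standard library are available. Lean on these libraries where they do the work, as an engineer would, in place of code of your own. Each camera call takes 0.05 s, during which the arm holds its last target. There are 200 camera calls.

TASK

Make up this winch pedestal: lift the dust cap off the upright shaft and set it upright in the shallow steel tray, slide every spacer sleeve down onto the shaft, then put the cap back on the shaft, fully home. Push every headed pin from the wooden rack down through a fork of its own, through both jaws and the lug between, until its head flange seats on the fork; the pins may go in at any time. Leave the other stock on the bench standing where it is.

Things in the scene. Friction and masses are not known exactly. Their poses are not given: they have to be found in the camera images.
- pedestal: fixed aluminium pedestal: hub with a flat top 30 mm high and 90 mm across, a shaft 30 mm in diameter standing on it, and arms at 0, 120 and 240 degrees, each ending in a fork with two level jaws (50 by 56 mm) around a tie-bar lug, vertical holes aligned; each tie-bar runs outward to a block 66 mm high, 204 mm from the axis. Origin: shaft axis at bench level; x along arm 0, z up
- shaft_top (a point): centre of the top of the shaft, 138 mm above the bench; the last 8 mm taper to 22 mm. The shaft stands taller than most gripper fingers are long: a sleeve lowered until the gripper nears the shaft top can be let go and slides down the rest of the way
- fork0 (a point): centre of the hole of fork 0, at the top face of its upper jaw, 85 mm above the bench, 125 mm from the shaft axis; hole 21 mm in diameter, right through: upper jaw 70 to 85 mm, lug 49 to 63 mm and lower jaw 30 to 42 mm above the bench
- fork1 (a point): centre of the hole of fork 1, at the top face of its upper jaw, 85 mm above the bench, 125 mm from the shaft axis; hole 21 mm in diameter, right through: upper jaw 70 to 85 mm, lug 49 to 63 mm and lower jaw 30 to 42 mm above the bench
- fork2 (a point): centre of the hole of fork 2, at the top face of its upper jaw, 85 mm above the bench, 125 mm from the shaft axis; hole 21 mm in diameter, right through: upper jaw 70 to 85 mm, lug 49 to 63 mm and lower jaw 30 to 42 mm above the bench
- cap: grey dust cap on the shaft top: round skirt 50 mm across, 36 mm bore 26 mm deep, closed above (to 32 mm), then a round knob 26 mm across from 32 to 58 mm. Origin: centre of its lower rim, z up; when home on the shaft the origin is 112 mm above the bench (its ceiling rests on the shaft top)
- tray: fixed shallow dark steel tray, 110 by 110 mm, 14 mm high, floor 4 mm thick, walls 4 mm; origin: centre of its underside
- rack: fixed wooden pin rack, 170 (x) by 60 (y) by 50 mm high, three 20 mm through holes in a row along its x axis at -55, 0 and 55 mm; origin: centre of its underside
- pin0: steel headed pin standing in the rack, head up: shank 18 mm in diameter and 70 mm long with a tapered tip (first 12 mm), flange 40 mm across from 70 to 76 mm, round grip 28 mm across from 76 to 102 mm. Origin: centre of the tip; z up towards the head. May be absent; all pins and all forks are alike
- pin1: steel headed pin standing in the rack, head up: shank 18 mm in diameter and 70 mm long with a tapered tip (first 12 mm), flange 40 mm across from 70 to 76 mm, round grip 28 mm across from 76 to 102 mm. Origin: centre of the tip; z up towards the head. May be absent; all pins and all forks are alike
- pin2: steel headed pin standing in the rack, head up: shank 18 mm in diameter and 70 mm long with a tapered tip (first 12 mm), flange 40 mm across from 70 to 76 mm, round grip 28 mm across from 76 to 102 mm. Origin: centre of the tip; z up towards the head. May be absent; all pins and all forks are alike
- sleeve0: steel spacer sleeve (plain ring), 60 mm outside diameter, 34 mm bore, 26 mm tall, lying flat on a 3 mm cardboard sheet; origin: centre of its underside, z up. May be absent; all sleeves are alike and stack on the shaft in any order
- sleeve1: steel spacer sleeve (plain ring), 60 mm outside diameter, 34 mm bore, 26 mm tall, lying flat on a 3 mm cardboard sheet; origin: centre of its underside, z up. May be absent; all sleeves are alike and stack on the shaft in any order
- sleeve2: steel spacer sleeve (plain ring), 60 mm outside diameter, 34 mm bore, 26 mm tall, lying flat on a 3 mm cardboard sheet; origin: centre of its underside, z up. May be absent; all sleeves are alike and stack on the shaft in any order
- spool_a: waisted cast-aluminium spool, 64 mm across, 76 mm tall, standing on the bench; bystander, origin: centre of its underside
- spool_b: spool like spool_a, on the other side; bystander
- tin: closed dark tin can, 60 mm across, 90 mm tall, near the sleeves; bystander, origin: centre of its underside

How it is judged:
By the outcome, as a careful person would: the job done as asked, in the order asked, and still so for the second after the job is handed in, with the robot touching nothing.
Of sleeve0, sleeve1, sleeve2 only 1 to 3 are there at a start; the rules pass over those that are not, and their reading is None.
Of pin0, pin1, pin2 only 2 to 3 are there at a start; the rules pass over those that are not, and their reading is None.
At some moment in a run one of sleeve0, sleeve1, sleeve2, cap may be knocked a few centimetres aside while the robot is not near it.
It also fails if it takes over 210 s, if anything falls off the work surface, if the arm or the gripper's body presses on something with over 40 N, if the wrist force passes 120 N, or if a joint passes its speed limit or range.

## Working session

There is one attempt and no reset: what is moved stays moved. The work goes in short steps, Python scripts to look and compute and a tool call to move; the robot and the scene stay as the last step left them, time stands still between calls to the robot, and variables do not carry over. Pictures are saved under pics/ and viewed, at most 14 in all, crops included, and the job is handed in when it is done.

Besides the shell and the picture viewer there is one more tool, called as name(argument=value, ...), one argument or row to a line, values as JSON. servo_tool: Moves the arm, as the interface text tells. Its arguments: {"type":"object","properties":{"deltas":{"type":"array"},"fingers":{"type":"number"}},"required":["deltas"]}

```bash
ls; mkdir -p pics
python3 - <<'E'
from plant import bot
import cv2,numpy as np
print(bot.get_obs())
for n in("scene","top"):
    m=bot.camera_model(n);print(n,m)
    im=bot.capture(n);cv2.imwrite(f"pics/{n}0.png",im[:,:,::-1])
E
```

```text
pics
{'time': 0.0, 'joint_positions': array([ 1.16000588e+00,  3.42730646e-01,  1.52502217e+00, -2.39560352e-06,
        1.27541134e+00, -1.46001838e-01]), 'dq': array([-0.00114355, -0.0020375 , -0.00137055,  0.00040357,  0.00051441,
        0.00159055]), 'tau': array([ 1.07828469e-03, -4.31253612e+01, -2.44220495e+01,  7.16891815e-02,
        5.60832547e-02, -9.79618085e-05]), 'tool_pos': array([137.20828819, 506.32430628, 226.03906207]), 'tcp_rot': array([-3.14003753e+00, -2.26362100e-04,  2.87680457e+00]), 'contact_force': array([ 0.15214591, -0.6909139 , -0.02385218]), 'moment': array([-0.06081248,  0.00729624, -0.04263727]), 'finger_force': 0.0, 'grip_width': 91.7099713222113}
scene {'mtx': array([[489.55882423,   0.        , 282.63886551],
       [  0.        , 489.55882423, 205.08560004],
       [  0.        ,   0.        ,   1.        ]]), 'xyz': array([821.62183512, 551.83017094, 974.2516429 ]), 'rotation': array([-2.53385448e+00,  2.56862697e-03,  2.64282212e+00])}
top {'mtx': array([[390.16586711,   0.        , 280.59093341],
       [  0.        , 390.16586711, 209.04311776],
       [  0.        ,   0.        ,   1.        ]]), 'xyz': array([ 446.54176215,   -2.41340568, 1005.90320328]), 'rotation': array([-3.03582185,  0.03002477, -1.59912534])}
```

View pics/top0.png

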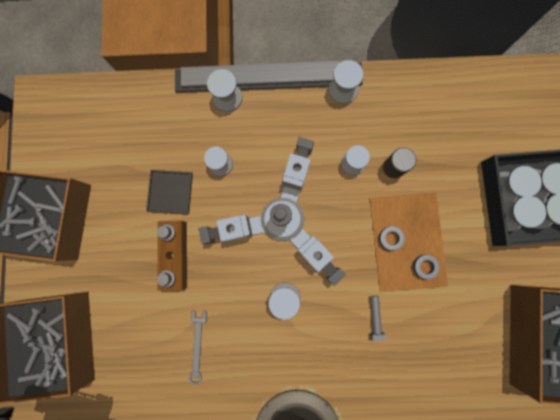

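View pics/scene0.png

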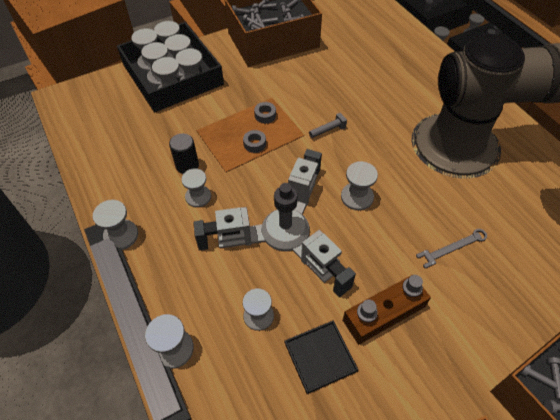

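Top view: pedestal hub (282,218) with cap (281,214), forks with holes at about (297,167), (231,228) and (318,255). Tray (170,192), rack (171,257) with pins at (166,232) and (166,279) and an empty middle hole. Two sleeves, at (392,238) and (427,267). Spools at (217,161), (357,160) and (285,302), tin (402,162). The scene view agrees: two sleeves, two pins.

```bash
cat > h.py <<'E'
from plant import bot
import cv2,numpy as np
from scipy.spatial.transform import Rotation as R
def cam(n):
    m=bot.camera_model(n); return m["mtx"],np.array(m["xyz"]),R.from_euler("xyz",m["rotation"]).as_matrix()
def ray(c,px):
    K,t,M=c; d=M@np.linalg.solve(K,[px[0],px[1],1.]); return t,d/np.linalg.norm(d)
def proj(c,p):
    K,t,M=c; q=K@(M.T@(np.asarray(p,float)-t)); return q[:2]/q[2]
def onplane(c,px,z):
    t,d=ray(c,px); return t+d*(z-t[2])/d[2]
def tri(obs):
    A=np.zeros((3,3));b=np.zeros(3)
    for c,px in obs:
        t,d=ray(c,px);P=np.eye(3)-np.outer(d,d);A+=P;b+=P@t
    p=np.linalg.solve(A,b); return p,[np.round(np.linalg.norm((np.eye(3)-np.outer(ray(c,px)[1],ray(c,px)[1]))@(p-c[1])),1) for c,px in obs]
def snap(n,name=None):
    c=cam(n);im=bot.capture(n)[:,:,::-1].copy()
    if name: cv2.imwrite(f"pics/{name}.png",im)
    return c,im
E
python3 - <<'E'
from h import *
ct,cs=cam("top"),cam("scene")
print(proj(ct,[0,0,0]),proj(cs,[0,0,0]))
pairs={'fork_a':((297,167),(304,170)),'fork_b':((231,228),(229,218)),'fork_c':((318,255),(323,248)),'knob':((281,212),(287,190)),
'pinL':((166,231),(368,307)),'pinR':((166,278),(413,284)),'slv1':((392,238),(255,139)),'slv2':((427,267),(265,110)),'tray':((170,192),(320,356)),
'spool1':((216,157),(257,301)),'spool2':((358,157),(194,180)),'spool3':((285,300),(361,175)),'tin':((403,158),(182,143))}
for k,(a,b) in pairs.items():
    p,e=tri([(ct,a),(cs,b)]);print(k,p.round(1),e)
snap("wrist","w0")
c=cam("wrist");print(c[1],c[2].round(3),c[0]); o=bot.get_obs();print(o["tool_pos"],R.from_euler("xyz",o["tcp_rot"]).as_matrix().round(3))
E
```

```text
[297.15335013 434.38241594] [455.89410327 143.00833679]
fork_a [558.5  26.2 277. ] [np.float64(61.2), np.float64(61.2)]
fork_b [583.8  92.9 213. ] [np.float64(92.6), np.float64(92.6)]
fork_c [ 398.8  -60.6 -301.4] [np.float64(40.2), np.float64(40.2)]
knob [528.2  21.5 158.3] [np.float64(3.0), np.float64(3.0)]
pinL [499.8 297.1  87. ] [np.float64(1.5), np.float64(1.5)]
pinR [390.  298.3  80.4] [np.float64(0.4), np.float64(0.4)]
slv1 [ 469.9 -251.6   21.3] [np.float64(0.7), np.float64(0.7)]
slv2 [ 396.7 -334.    20.5] [np.float64(0.3), np.float64(0.3)]
tray [ 6.091e+02  3.138e+02 -3.000e-01] [np.float64(0.7), np.float64(0.7)]
spool1 [679.1 178.   72.9] [np.float64(0.7), np.float64(0.7)]
spool2 [ 669.4 -170.1   62.3] [np.float64(0.6), np.float64(0.6)]
spool3 [331.1  19.6  86.1] [np.float64(2.4), np.float64(2.4)]
tin [ 656.1 -271.2   86.6] [np.float64(2.1), np.float64(2.1)]
[ 63.60263456 527.04348326 384.13274453] [[ 0.262  0.926  0.273]
 [ 0.965 -0.251 -0.075]
 [-0.001  0.283 -0.959]] [[333.08022821   0.         275.98635905]
 [  0.         333.08022821 210.15147306]
 [  0.           0.           1.        ]]
[137.26174656 506.42952705 226.22221304] [[-0.965  0.262 -0.   ]
 [ 0.262  0.965 -0.001]
 [ 0.    -0.001 -1.   ]]
```

View pics/w0.png

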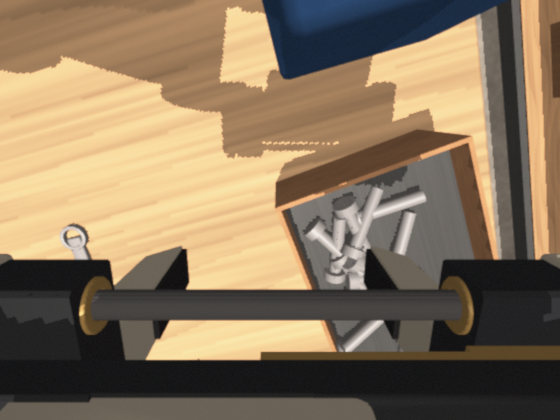

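Wrist view from the start pose: only a bolt bin (370,270) and a spanner, with the fingers at the rows around 300. Euler convention and calibration check out (base projects onto the base). Moving to survey the rack and tray.

servo_tool(
  deltas=[
    [[0,0,-0.035],[0,0,-5]],
    [[0,0,-0.035],[0,0,-5]],
    [[0,0,-0.035],[0,0,-5.2]],
    [[-0.036,-0.026,0],[0,0,0]],
    [[-0.036,-0.026,0],[0,0,0]],
    [[-0.036,-0.026,0],[0,0,0]],
    [[-0.036,-0.026,0],[0,0,0]],
    [[-0.036,-0.026,0],[0,0,0]],
    [[-0.036,-0.026,0],[0,0,0]],
    [[-0.036,-0.026,0],[0,0,0]],
    [[-0.036,-0.026,0],[0,0,0]],
    [[0,0,0],[0,0,0]],
  ],
)

```text
time: 1.65
tool_pos: [427.3, 297.0, 330.9]
tcp_rot: [-3.141, -0.001, 3.138]
contact_force: [-0.0, -0.0, 0.6]
grip_width: 91.7
finger_force: 0.0
```

Run:
```python
from h import *
o=bot.get_obs();print(o["time"],o["tool_pos"],o["tcp_rot"])
snap("wrist","w1")
```

```text
1.65 [427.33494108 297.02314685 330.89681438] [-3.14063408e+00 -8.33430244e-04  3.13804654e+00]
```

View pics/w1.png

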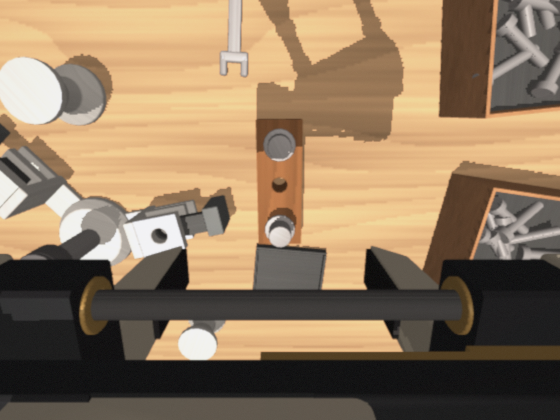

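Wrist view: pins at (279,145) and (280,230), empty hole (280,184), fork-b hole (159,236), tray (290,268), spools (30,90) and (197,340), shaft at lower left. Next a view over the pedestal.

servo_tool(
  deltas=[
    [[0,-0.04,0],[0,0,0]],
    [[0,-0.04,0],[0,0,0]],
    [[0,-0.04,0],[0,0,0]],
    [[0,-0.04,0],[0,0,0]],
    [[0,-0.04,0],[0,0,0]],
    [[0,-0.04,0],[0,0,0]],
    [[0,-0.04,0],[0,0,0]],
    [[0,0,0],[0,0,0]],
  ],
)

```text
time: 2.7
tool_pos: [425.2, 18.1, 331.7]
tcp_rot: [3.142, -0.0, 3.14]
contact_force: [0.4, 0.3, -0.0]
grip_width: 91.4
finger_force: 0.0
```

Run:
```python
from h import *
o=bot.get_obs();print(o["time"],o["tool_pos"],o["tcp_rot"])
c,im=snap("wrist","w2")
import pickle;pickle.dump(c,open("w2.pkl","wb"))
```

```text
2.7 [425.16724349  18.07061495 331.74746048] [ 3.14152401e+00 -1.25198091e-05  3.13977987e+00]
```

View pics/w2.png

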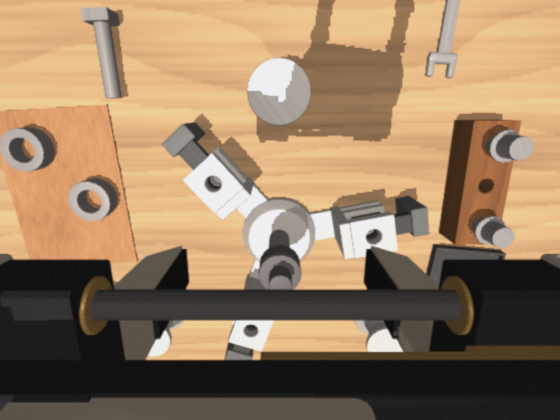

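Wrist view over the pedestal: sleeves (27,150), (92,200); fork holes (214,183), (374,237), (251,331); cap (281,275); pins (519,147), (501,237); spool (279,91). Two more views for triangulation.

servo_tool(
  deltas=[
    [[0.01,0.03,0],[0,0,0]],
    [[0.01,0.03,0],[0,0,0]],
    [[0.01,0.03,0],[0,0,0]],
    [[0.01,0.03,0],[0,0,0]],
    [[0,0,0],[0,0,0]],
    [[0,0,0],[0,0,0]],
  ],
)

```text
time: 3.5
tool_pos: [385.2, 139.5, 331.7]
tcp_rot: [-3.142, 0.0, -3.139]
contact_force: [0.6, 0.1, -0.4]
grip_width: 92.1
finger_force: 0.0
```

Run:
```python
from h import *
import pickle
o=bot.get_obs();print(o["time"],o["tool_pos"],o["tcp_rot"])
c,im=snap("wrist","w3");pickle.dump(c,open("w3.pkl","wb"))
c2=pickle.load(open("w2.pkl","rb"));im2=cv2.imread("pics/w2.png")
pts={'fa':(251,331,85),'fb':(374,237,85),'fc':(214,183,85),'cap':(281,283,170),'pL':(501,239,100),'pR':(522,148,100),'s1':(92,200,16),'s2':(27,150,16)}
rows=[]
t=lambda i,p:cv2.resize(cv2.getRectSubPix(i,(60,60),(float(p[0]),float(p[1]))),(180,180),interpolation=cv2.INTER_CUBIC)
A=[];B=[]
for k,(u,v,z) in pts.items():
    P=onplane(c2,(u,v),z);q=proj(c,P);print(k,P.round(1),q.round(1));A.append(t(im2,(u,v)));B.append(t(im,q))
m=np.vstack([np.hstack(A[:4]),np.hstack(B[:4]),np.hstack(A[4:]),np.hstack(B[4:])]);m=cv2.resize(m,(600,600));cv2.imwrite("pics/m1.png",m)
```

```text
3.5 [385.24446537 139.49940541 331.73496636] [-3.14157913e+00  7.43259595e-05 -3.13905816e+00]
fa [646.9 -17.3  85. ] [167.2 354.3]
fb [504.8 145.7  85. ] [280.  265.2]
fc [433.1 -58.   85. ] [119.9 213.4]
cap [524.4  23.8 170. ] [170.3 315.2]
pL [502.1 300.2 100. ] [400.3 268.7]
pR [389.5 303.2 100. ] [413.  182.7]
s1 [ 472.5 -251.7   16. ] [ 15.  224.7]
s2 [ 399.6 -331.7   16. ] [-51.7 176.7]
```

View pics/m1.png

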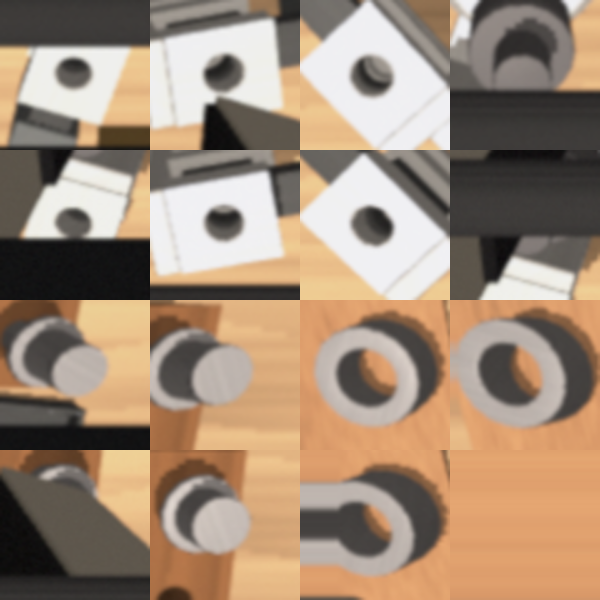

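Crops: fork holes crisp in both views, sleeve rings and pin grip tops plain. The rough fork points already lie 125 ± 1 mm from a common centre (528,23). Refining by contour centroids and triangulating.

```bash
cat >> h.py <<'E'
def hole(im,p,r=22,th=None):
    """dark blob enclosed by bright jaw, near p"""
    x,y=int(p[0])-r,int(p[1])-r; w=cv2.cvtColor(im[y:y+2*r,x:x+2*r],cv2.COLOR_BGR2GRAY)
    w=cv2.resize(w,None,fx=4,fy=4,interpolation=cv2.INTER_CUBIC)
    m=(w<(th or 165)).astype(np.uint8)
    n,l,s,ce=cv2.connectedComponentsWithStats(m)
    k=[i for i in range(1,n) if s[i,4]>400 and s[i,0]>0 and s[i,1]>0 and s[i,0]+s[i,2]<w.shape[1] and s[i,1]+s[i,3]<w.shape[0]]
    if not k:return None
    i=max(k,key=lambda i:s[i,4]); cs,_=cv2.findContours((l==i).astype(np.uint8),0,cv2.CHAIN_APPROX_NONE)
    e=cv2.fitEllipse(max(cs,key=len)); return (np.array(e[0])+.5)/4-.5+[x,y],np.array(e[1])/4
def disc(im,p,lo,r=20,inv=False):
    """low-saturation blob brighter than lo, containing p"""
    x,y=int(p[0])-r,int(p[1])-r; w=cv2.resize(im[y:y+2*r,x:x+2*r],None,fx=4,fy=4,interpolation=cv2.INTER_CUBIC)
    h=cv2.cvtColor(w,cv2.COLOR_BGR2HSV); m=((h[...,1]<45)&(h[...,2]>lo)).astype(np.uint8)
    m=cv2.morphologyEx(m,cv2.MORPH_OPEN,np.ones((9,9)))
    cs,_=cv2.findContours(m,0,cv2.CHAIN_APPROX_NONE); cs=[c for c in cs if len(c)>20]
    if not cs:return None
    c=max(cs,key=lambda c:cv2.pointPolygonTest(c,(4.*r,4.*r),True)); e=cv2.fitEllipse(c); return (np.array(e[0])+.5)/4-.5+[x,y],np.array(e[1])/4,c
E
python3 - <<'E'
from h import *
import pickle
C={n:pickle.load(open(n+".pkl","rb")) for n in("w2","w3")}
I={n:cv2.imread(f"pics/{n}.png") for n in("w1","w2","w3")}
# w1 camera from the fixed tool-camera relation
K,t,M=C["w2"];T2=R.from_euler("xyz",[3.14152401,0,3.13977987]).as_matrix();p2=np.array([425.167,18.071,331.747])
off=T2.T@(t-p2);Mr=T2.T@M;print(off.round(1))
T1=R.from_euler("xyz",[-3.14063408,-8.3e-4,3.13804654]).as_matrix();C["w1"]=(K,np.array([427.335,297.023,330.897])+T1@off,T1@Mr)
g={'fa':{'w2':(251,331)},'fb':{'w1':(159,236),'w2':(374,237),'w3':(280,263)},'fc':{'w2':(214,183),'w3':(120,213)}}
for k,d in g.items():
    ob=[]
    for n,p in d.items():
        r=hole(I[n],p); print(k,n,None if r is None else (r[0].round(1),r[1].round(1),onplane(C[n],r[0],85).round(1)))
        if r: ob.append((C[n],r[0]))
    if len(ob)>1: print('  tri',tri(ob)[0].round(1),tri(ob)[1])
g={'pL':{'w1':(280,234),'w2':(501,239)},'pR':{'w1':(279,147),'w2':(522,148),'w3':(413,183)}}
for k,d in g.items():
    ob=[]
    for n,p in d.items():
        for lo in(150,165):
            r=disc(I[n],p,lo); print(k,n,lo,None if r is None else (r[0].round(1),r[1].round(1),onplane(C[n],r[0],102).round(1)))
        if r: ob.append((C[n],r[0]))
    if len(ob)>1: print('  tri',tri(ob)[0].round(1),tri(ob)[1])
E
```

```text
[  76.4    0.4 -157.9]
fa w2 (array([250.5, 330.2]), array([12.3, 14.2]), array([645.7, -18. ,  85. ]))
fb w1 (array([158.8, 235.6]), array([14.1, 16.1]), array([503.7, 145.4,  85. ]))
fb w2 (array([373.5, 236.3]), array([14.2, 16.3]), array([503.9, 145. ,  85. ]))
fb w3 (array([279.7, 264.5]), array([13.8, 15.3]), array([503.8, 145.2,  85. ]))
  tri [504.1 145.2  84.4] [np.float64(0.1), np.float64(0.1), np.float64(0.0)]
fc w2 (array([212.6, 183.6]), array([15.3, 17. ]), array([433.8, -59.8,  85. ]))
fc w3 (array([119. , 213.7]), array([14.7, 17.1]), array([433.5, -59.3,  85. ]))
  tri [434.1 -60.1  83.3] [np.float64(0.0), np.float64(0.0)]
pL w1 150 (array([278.7, 232.3]), array([24.3, 30.1]), array([493.5, 300.4, 102. ]))
pL w1 165 (array([278.6, 232.8]), array([23.5, 29.7]), array([494.2, 300.3, 102. ]))
pL w2 150 (array([502.9, 237.3]), array([17.9, 22.4]), array([499.1, 300.8, 102. ]))
pL w2 165 (array([503.1, 237.4]), array([17.6, 22.1]), array([499.2, 301. , 102. ]))
  tri [496.6 300.2 102.3] [np.float64(2.4), np.float64(2.4)]
pR w1 150 (array([278.2, 159.1]), array([2.3, 6.1]), array([403.3, 300.1, 102. ]))
pR w1 165 None
pR w2 150 (array([520.9, 148.1]), array([20.4, 25.4]), array([389.4, 300.5, 102. ]))
pR w2 165 (array([521. , 148.1]), array([20.1, 25.1]), array([389.4, 300.7, 102. ]))
pR w3 150 (array([411.4, 182.9]), array([20.3, 23.9]), array([389.3, 300.5, 102. ]))
pR w3 165 (array([411.5, 182.9]), array([20.1, 23.3]), array([389.3, 300.7, 102. ]))
  tri [389.4 300.8 101.8] [np.float64(0.1), np.float64(0.1)]
```

Forks fit a 125 mm circle about (527.7, 22.5) within 0.2 mm, fork plane measured 84 mm, pin tops 102 mm as expected. Going for the cap.

servo_tool(
  deltas=[
    [[-0.0285,-0.0234,0],[0,0,0]],
    [[-0.0285,-0.0234,0],[0,0,0]],
    [[-0.0285,-0.0234,0],[0,0,0]],
    [[-0.0285,-0.0234,0],[0,0,0]],
    [[-0.0285,-0.0234,0],[0,0,0]],
    [[0,0,0.033],[0,0,0]],
    [[0,0,0.033],[0,0,0]],
    [[0,0,0.033],[0,0,0]],
    [[0,0,0.03],[0,0,0]],
    [[0,0,0],[0,0,0]],
    [[0,0,0],[0,0,0]],
  ],
  fingers=0.8,
)

```text
time: 4.92
tool_pos: [528.9, 21.4, 203.9]
tcp_rot: [-3.141, 0.002, 3.141]
contact_force: [1.2, -0.3, 0.1]
grip_width: 73.6
finger_force: 0.0
```

Run:
```python
from h import *
c,im=snap("wrist");cs,ims=snap("scene");ct,imt=snap("top")
p=proj(cs,[527,22,170]).astype(int);a=cv2.resize(ims[p[1]-60:p[1]+60,p[0]-60:p[0]+60],(400,400),interpolation=cv2.INTER_CUBIC)
cv2.imwrite("pics/m2.png",np.hstack([a,cv2.resize(im[170:420,150:400],(400,400))]))
```

```text
(no output)
```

View pics/m2.png

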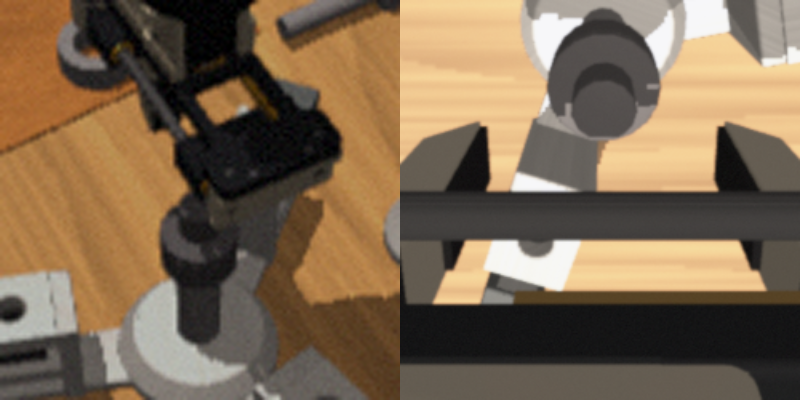

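Crops: fingers straddle the cap knob (wrist view knob at about (277,236), i.e. x≈526, y≈22), nothing in the way. Descend and grip.

servo_tool(
  deltas=[
    [[0.002,0.001,0.019],[0,0,0]],
    [[0,0,0.019],[0,0,0]],
    [[0,0,0.018],[0,0,0]],
    [[0,0,0],[0,0,0]],
    [[0,0,0],[0,0,0]],
  ],
)

```text
time: 5.7
tool_pos: [526.8, 22.9, 147.9]
tcp_rot: [-3.141, 0.002, -3.141]
contact_force: [-1.0, -0.0, -0.3]
grip_width: 73.4
finger_force: 0.0
```

servo_tool(
  deltas=[
    [[0,0,0],[0,0,0]],
    [[0,0,0],[0,0,0]],
    [[0,0,0],[0,0,0]],
    [[0,0,0],[0,0,0]],
    [[0,0,0],[0,0,0]],
    [[0,0,0],[0,0,0]],
  ],
  fingers=0,
)

```text
time: 6.45
tool_pos: [526.2, 22.9, 146.7]
tcp_rot: [3.142, 0.0, -3.141]
contact_force: [-0.5, -1.0, 0.1]
grip_width: 25.3
finger_force: 30.0
```

Knob gripped (25 mm). Lift and carry to the tray.

servo_tool(
  deltas=[
    [[0,0,-0.02],[0,0,0]],
    [[0,0,-0.04],[0,0,0]],
    [[0,0,-0.04],[0,0,0]],
    [[-0.0104,0.0364,0],[0,0,0]],
    [[-0.0104,0.0364,0],[0,0,0]],
    [[-0.0104,0.0364,0],[0,0,0]],
    [[-0.0104,0.0364,0],[0,0,0]],
    [[-0.0104,0.0364,0],[0,0,0]],
    [[-0.0104,0.0364,0],[0,0,0]],
    [[-0.0104,0.0364,0],[0,0,0]],
    [[-0.0104,0.0364,0],[0,0,0]],
    [[0,0,0],[0,0,0]],
    [[0,0,0],[0,0,0]],
  ],
)

```text
time: 8.07
tool_pos: [608.9, 313.7, 246.1]
tcp_rot: [-3.141, -0.001, -3.141]
contact_force: [-0.5, -1.6, -0.9]
grip_width: 25.1
finger_force: 30.0
```

Run:
```python
from h import *
im0=cv2.imread("pics/top0.png");c=cam("top")
h=cv2.cvtColor(im0,cv2.COLOR_BGR2HSV)[160:225,140:200];m=((h[...,2]<85)&(h[...,1]<110)).astype(np.uint8)
cs,_=cv2.findContours(m,0,2);k=max(cs,key=cv2.contourArea);r=cv2.minAreaRect(k);print(r, onplane(c,np.array(r[0])+[140,160],14).round(1))
b=cv2.boxPoints(r)+[140,160];print([onplane(c,q,14)[:2].round() for q in b])
c,im=snap("wrist","w4")
```

```text
((29.11065673828125, 31.782785415649414), (41.284297943115234, 41.37483215332031), 5.19442892074585) [606.8 312.1  14. ]
[array([560., 370.]), array([668., 361.]), array([654., 253.]), array([547., 263.])]
```

View pics/w4.png

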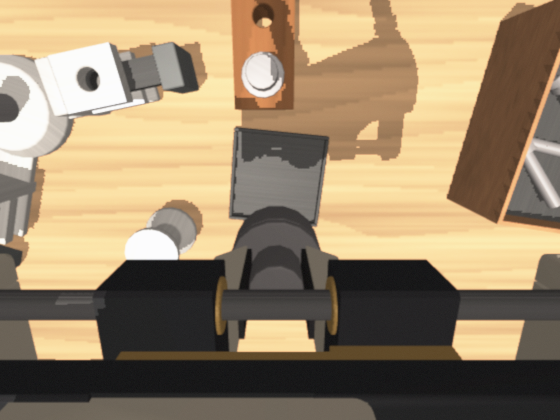

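The cap is held upright between the fingers, with the tray at (280,175) in view below; tray centre measured (607,312). Lower.

servo_tool(
  deltas=[
    [[0.002,-0.002,0.03],[0,0,0]],
    [[0,0,0.04],[0,0,0]],
    [[0,0,0.04],[0,0,0]],
    [[0,0,0.04],[0,0,0]],
    [[0,0,0.03],[0,0,0]],
    [[0,0,0.015],[0,0,0]],
    [[0,0,0.005],[0,0,0]],
    [[0,0,0.003],[0,0,0]],
    [[0,0,0.003],[0,0,0]],
    [[0,0,0],[0,0,0]],
    [[0,0,0],[0,0,0]],
  ],
)

```text
time: 9.5
tool_pos: [607.4, 312.3, 41.2]
tcp_rot: [3.141, 0.001, -3.141]
contact_force: [-0.8, 0.5, -2.2]
grip_width: 25.5
finger_force: 30.0
```

servo_tool(
  deltas=[
    [[0,0,0.001],[0,0,0]],
    [[0,0,0.001],[0,0,0]],
    [[0,0,0.0005],[0,0,0]],
    [[0,0,0],[0,0,0]],
    [[0,0,0],[0,0,0]],
  ],
)

```text
time: 10.12
tool_pos: [607.3, 312.2, 38.7]
tcp_rot: [3.141, 0.0, -3.141]
contact_force: [-1.2, -0.9, 4.8]
grip_width: 25.5
finger_force: 30.0
```

Cap is seated (4.8 N). Release, rise, move above the near-side pin.

servo_tool(
  deltas=[
    [[0,0,0],[0,0,0]],
    [[0,0,0],[0,0,0]],
    [[0,0,0],[0,0,0]],
    [[0,0,-0.02],[0,0,0]],
    [[0,0,-0.035],[0,0,0]],
    [[0,0,-0.04],[0,0,0]],
    [[0,0,-0.04],[0,0,0]],
    [[0,0,-0.04],[0,0,0]],
    [[0.036,-0.004,-0.03],[0,0,0]],
    [[0.036,-0.004,0],[0,0,0]],
    [[0.036,-0.004,0],[0,0,0]],
    [[0,0,0],[0,0,0]],
    [[0,0,0],[0,0,0]],
  ],
  fingers=0.6,
)

```text
time: 11.75
tool_pos: [499.9, 300.3, 243.5]
tcp_rot: [3.141, 0.001, -3.141]
contact_force: [-0.2, -0.1, 0.0]
grip_width: 55.0
finger_force: 0.0
```

Run:
```python
from h import *
o=bot.get_obs();print(o["time"],o["tool_pos"],o["tcp_rot"])
c,im=snap("wrist","w5")
for z in(102,):
    q=proj(c,[499.2,300.8,z]);r=disc(im,q,150,r=24);print(q,r[0],r[1],onplane(c,r[0],z))
    r=disc(im,q,190,r=24);print(r and (r[0],r[1],onplane(c,r[0],z)))
w=cv2.resize(im[int(q[1])-30:int(q[1])+30,int(q[0])-30:int(q[0])+30],(300,300),interpolation=cv2.INTER_CUBIC)
ct,imt=snap("top");p=proj(ct,[607,312,40]).astype(int);cv2.imwrite("pics/m3.png",np.hstack([w,cv2.resize(imt[p[1]-40:p[1]+40,p[0]-40:p[0]+40],(300,300))]))
```

```text
11.75 [499.94212122 300.25234819 243.53075541] [ 3.14112675e+00  1.27296749e-03 -3.14111057e+00]
[275.96213279 196.78813464] [276.90917587 194.91933823] [30.18362236 37.07194901] [497.41845438 301.67537334 102.        ]
(array([276.16692924, 196.64435959]), array([25.93614006, 37.27976608]), array([499.06271958, 300.98964804, 102.        ]))
```

View pics/m3.png

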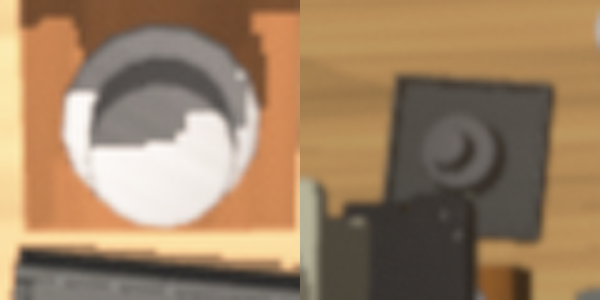

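Crops: pin top disc centred near (277,196) → (499, 301); cap stands upright inside the tray. Descend on the pin and grip.

servo_tool(
  deltas=[
    [[0.0007,0.001,0.04],[0,0,0]],
    [[0,0,0.04],[0,0,0]],
    [[0,0,0.04],[0,0,0]],
    [[0,0,0.03],[0,0,0]],
    [[0,0,0.0145],[0,0,0]],
    [[0,0,0],[0,0,0]],
    [[0,0,0],[0,0,0]],
  ],
)

```text
time: 12.72
tool_pos: [499.5, 301.5, 79.9]
tcp_rot: [3.141, 0.002, -3.141]
contact_force: [0.0, 0.5, -0.1]
grip_width: 54.7
finger_force: 0.0
```

servo_tool(
  deltas=[
    [[0,0,0],[0,0,0]],
    [[0,0,0],[0,0,0]],
    [[0,0,0],[0,0,0]],
    [[0,0,0],[0,0,0]],
    [[0,0,0],[0,0,0]],
  ],
  fingers=0,
)

```text
time: 13.35
tool_pos: [498.7, 301.2, 79.1]
tcp_rot: [3.141, 0.001, -3.141]
contact_force: [-0.6, -0.2, 2.0]
grip_width: 27.6
finger_force: 30.0
```

Gripped (27.6 mm). Lift and carry to the +y fork, then look.

servo_tool(
  deltas=[
    [[0,0,-0.02],[0,0,0]],
    [[0,0,-0.03],[0,0,0]],
    [[0,0,-0.03],[0,0,0]],
    [[0,0,-0.03],[0,0,0]],
    [[-0.0012,-0.039,0],[0,0,0]],
    [[-0.0012,-0.039,0],[0,0,0]],
    [[-0.0011,-0.039,0],[0,0,0]],
    [[-0.0011,-0.039,0],[0,0,0]],
    [[0,0,0],[0,0,0]],
    [[0,0,0.018],[0,0,0]],
    [[0,0,0],[0,0,0]],
    [[0,0,0],[0,0,0]],
  ],
)

```text
time: 14.85
tool_pos: [503.2, 145.7, 171.0]
tcp_rot: [3.141, 0.0, -3.14]
contact_force: [0.4, -0.2, -1.8]
grip_width: 27.6
finger_force: 30.0
```

Run:
```python
from h import *
P=np.mean([bot.get_obs()["tool_pos"] for _ in range(3)],0);print(P)
c,im=snap("wrist");cs,ims=snap("scene")
p=proj(cs,[503.8,145.2,85]).astype(int);a=cv2.resize(ims[p[1]-40:p[1]+40,p[0]-40:p[0]+40],(400,400),interpolation=cv2.INTER_CUBIC)
q=proj(c,[503.8,145.2,85]).astype(int);print(p,q)
b=cv2.resize(im[q[1]-60:q[1]+60,q[0]-60:q[0]+60],(400,400),interpolation=cv2.INTER_CUBIC)
cv2.imwrite("pics/m4.png",np.hstack([a,b]))
```

```text
[503.22789497 145.72392832 170.96291553]
[324 248] [274 216]
```

View pics/m4.png

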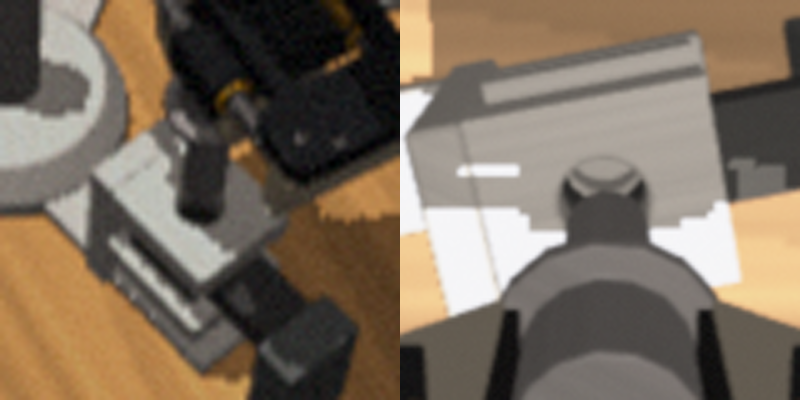

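Wrist crop: shank (centre col ≈608) lines up over the hole (≈605) within a millimetre; scene crop agrees. Insert.

servo_tool(
  deltas=[
    [[0,0,0.01],[0,0,0]],
    [[0,0,0.008],[0,0,0]],
    [[0,0,0.008],[0,0,0]],
    [[0,0,0.008],[0,0,0]],
    [[0,0,0.008],[0,0,0]],
    [[0,0,0],[0,0,0]],
  ],
)

```text
time: 15.7
tool_pos: [502.7, 145.0, 127.9]
tcp_rot: [-3.141, -0.002, -3.141]
contact_force: [0.2, -0.8, -1.6]
grip_width: 27.2
finger_force: 30.0
```

servo_tool(
  deltas=[
    [[0,0,0.008],[0,0,0]],
    [[0,0,0.008],[0,0,0]],
    [[0,0,0.008],[0,0,0]],
    [[0,0,0.006],[0,0,0]],
    [[0,0,0.002],[0,0,0]],
    [[0,0,0],[0,0,0]],
  ],
)

```text
time: 16.45
tool_pos: [503.2, 145.1, 96.7]
tcp_rot: [3.141, -0.0, -3.141]
contact_force: [-0.3, 1.0, -2.0]
grip_width: 27.7
finger_force: 30.0
```

servo_tool(
  deltas=[
    [[0,0,0.001],[0,0,0]],
    [[0,0,0.001],[0,0,0]],
    [[0,0,0.001],[0,0,0]],
    [[0,0,0],[0,0,0]],
    [[0,0,0],[0,0,0]],
  ],
)

```text
time: 17.08
tool_pos: [503.3, 145.1, 94.1]
tcp_rot: [3.142, 0.0, -3.141]
contact_force: [-1.6, -0.9, 4.0]
grip_width: 27.2
finger_force: 30.0
```

Seated (4 N up at TCP 94.1). Release and fetch the second pin (measured (389.3, 300.7), top 102).

servo_tool(
  deltas=[
    [[0,0,0],[0,0,0]],
    [[0,0,0],[0,0,0]],
    [[0,0,-0.02],[0,0,0]],
    [[0,0,-0.03],[0,0,0]],
    [[0,0,-0.03],[0,0,0]],
    [[0.023,0.0311,0],[0,0,0]],
    [[0.023,0.0311,0],[0,0,0]],
    [[0.023,0.0311,0],[0,0,0]],
    [[0.0225,0.0311,0],[0,0,0]],
    [[0.0225,0.0311,0],[0,0,0]],
    [[0,0,0],[0,0,0]],
    [[0,0,0.03],[0,0,0]],
    [[0,0,0.03],[0,0,0]],
    [[0,0,0.025],[0,0,0]],
    [[0,0,0.01],[0,0,0]],
    [[0,0,0],[0,0,0]],
    [[0,0,0],[0,0,0]],
  ],
  fingers=0.6,
)

```text
time: 19.2
tool_pos: [389.9, 300.7, 79.6]
tcp_rot: [3.141, 0.002, -3.141]
contact_force: [-0.1, -0.7, 0.8]
grip_width: 55.3
finger_force: 0.0
```

servo_tool(
  deltas=[
    [[0,0,0],[0,0,0]],
    [[0,0,0],[0,0,0]],
    [[0,0,0],[0,0,0]],
    [[0,0,0],[0,0,0]],
    [[0,0,0],[0,0,0]],
  ],
  fingers=0,
)

```text
time: 19.82
tool_pos: [389.2, 300.7, 78.9]
tcp_rot: [3.141, 0.0, -3.141]
contact_force: [0.4, -0.5, 2.5]
grip_width: 27.4
finger_force: 30.0
```

Gripped. Carry to the near right fork at (433.6, -59.6).

servo_tool(
  deltas=[
    [[0,0,-0.02],[0,0,0]],
    [[0,0,-0.03],[0,0,0]],
    [[0,0,-0.03],[0,0,0]],
    [[0,0,-0.03],[0,0,0]],
    [[-0.0044,-0.036,0],[0,0,0]],
    [[-0.0044,-0.036,0],[0,0,0]],
    [[-0.0044,-0.036,0],[0,0,0]],
    [[-0.0044,-0.036,0],[0,0,0]],
    [[-0.0044,-0.036,0],[0,0,0]],
    [[-0.0044,-0.036,0],[0,0,0]],
    [[-0.0044,-0.036,0],[0,0,0]],
    [[-0.0044,-0.036,0],[0,0,0]],
    [[-0.0044,-0.036,0],[0,0,0]],
    [[-0.0044,-0.036,0],[0,0,0]],
    [[0,0,0],[0,0,0]],
    [[0,0,0.018],[0,0,0]],
    [[0,0,0],[0,0,0]],
    [[0,0,0],[0,0,0]],
  ],
)

```text
time: 22.08
tool_pos: [433.3, -58.9, 171.0]
tcp_rot: [3.141, -0.0, -3.14]
contact_force: [0.4, -0.1, -2.5]
grip_width: 27.6
finger_force: 30.0
```

Run:
```python
from h import *
c,im=snap("wrist");cs,ims=snap("scene")
f=[433.6,-59.6,85]
p=proj(cs,f).astype(int);a=cv2.resize(ims[p[1]-40:p[1]+40,p[0]-40:p[0]+40],(400,400),interpolation=cv2.INTER_CUBIC)
q=proj(c,f).astype(int);b=cv2.resize(im[q[1]-60:q[1]+60,q[0]-60:q[0]+60],(400,400),interpolation=cv2.INTER_CUBIC)
cv2.imwrite("pics/m5.png",np.hstack([a,b]))
```

```text
(no output)
```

View pics/m5.png

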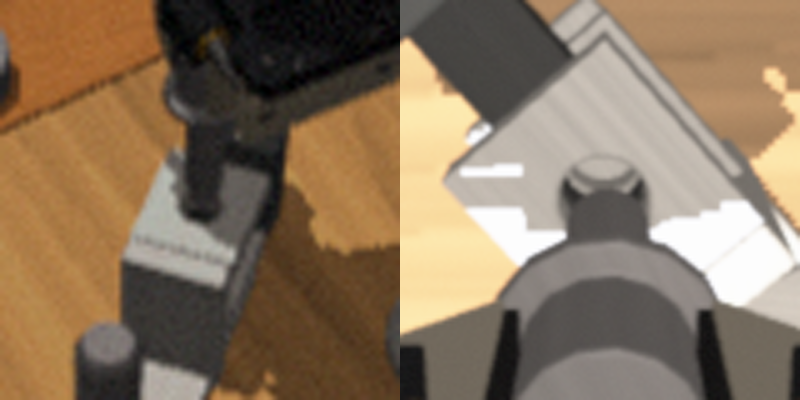

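Same alignment picture as for the first pin (shank ≈608, hole ≈604). Insert.

servo_tool(
  deltas=[
    [[0,-0.0005,0.01],[0,0,0]],
    [[0,0,0.008],[0,0,0]],
    [[0,0,0.008],[0,0,0]],
    [[0,0,0.008],[0,0,0]],
    [[0,0,0.008],[0,0,0]],
    [[0,0,0],[0,0,0]],
  ],
)

```text
time: 22.92
tool_pos: [432.8, -59.8, 128.0]
tcp_rot: [3.141, -0.001, -3.141]
contact_force: [-0.1, -0.3, -1.5]
grip_width: 27.3
finger_force: 30.0
```

servo_tool(
  deltas=[
    [[0,0,0.008],[0,0,0]],
    [[0,0,0.008],[0,0,0]],
    [[0,0,0.008],[0,0,0]],
    [[0,0,0.006],[0,0,0]],
    [[0,0,0.002],[0,0,0]],
    [[0,0,0.001],[0,0,0]],
    [[0,0,0.001],[0,0,0]],
    [[0,0,0.001],[0,0,0]],
    [[0,0,0],[0,0,0]],
    [[0,0,0],[0,0,0]],
  ],
)

```text
time: 24.18
tool_pos: [433.4, -60.0, 94.0]
tcp_rot: [-3.141, 0.001, -3.141]
contact_force: [-1.3, -0.4, 2.3]
grip_width: 27.2
finger_force: 30.0
```

servo_tool(
  deltas=[
    [[0,0,0],[0,0,0]],
    [[0,0,0],[0,0,0]],
    [[0,0,-0.02],[0,0,0]],
    [[0,0,-0.035],[0,0,0]],
    [[0,0,-0.035],[0,0,0]],
    [[0,0,-0.035],[0,0,0]],
    [[0,-0.036,-0.035],[0,0,0]],
    [[0,-0.036,0],[0,0,0]],
    [[0,-0.037,0],[0,0,0]],
    [[0,-0.037,0],[0,0,0]],
    [[0,-0.037,0],[0,0,0]],
    [[0,-0.037,0],[0,0,0]],
    [[0,0,0],[0,0,0]],
    [[0,0,0],[0,0,0]],
  ],
  fingers=0.9,
)

```text
time: 25.92
tool_pos: [433.2, -279.4, 253.4]
tcp_rot: [3.141, -0.0, -3.141]
contact_force: [-0.2, -0.0, 0.1]
grip_width: 82.5
finger_force: 0.0
```

```bash
cat >> h.py <<'E'
def sleeves(im,c,amin=400):
    """silhouette centroid of grey rings on the orange card -> pixel, ellipse"""
    h=cv2.cvtColor(im,cv2.COLOR_BGR2HSV); m=((h[...,1]<60)&(h[...,2]>110)&(h[...,2]<252)).astype(np.uint8)
    cs,hi=cv2.findContours(m,cv2.RETR_CCOMP,cv2.CHAIN_APPROX_NONE); out=[]
    for i,k in enumerate(cs):
        if hi[0][i][3]<0 and hi[0][i][2]>=0 and cv2.contourArea(k)>amin:
            e=cv2.fitEllipse(k); j=max([j for j in range(len(cs)) if hi[0][j][3]==i],key=lambda j:cv2.contourArea(cs[j]))
            if max(e[1])/min(e[1])<1.5 and cv2.contourArea(cs[j])>.1*cv2.contourArea(k): out.append((np.array(e[0]),np.array(e[1])))
    return out
E
python3 - <<'E'
from h import *
import pickle
c,im=snap("wrist","w6");pickle.dump(c,open("w6.pkl","wb"))
for p,a in sleeves(im,c): print("w",p.round(1),a.round(1),onplane(c,p,29).round(1))
ct,imt=snap("top","t6")
for p,a in sleeves(imt,ct,150): print("t",p.round(1),a.round(1),onplane(ct,p,29).round(1))
w=cv2.resize(im,(560,420));cv2.imwrite("pics/m6.png",w)
E
```

```text
w [299.8 210.2] [46.2 48.4] [ 469.7 -250.1   29. ]
w [230.1 149.1] [49.5 52.3] [ 397.3 -330.7   29. ]
t [391.5 237.9] [21.6 23.3] [ 470.7 -248.9   29. ]
```

View pics/m6.png

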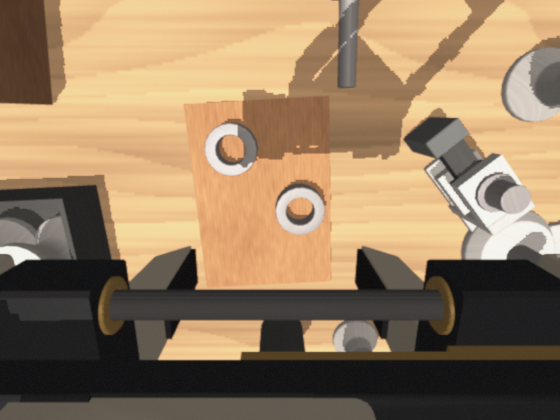

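Wrist view: sleeves at (300,210) and (230,149) undisturbed on the card; pin flush in the fork at (505,195). Check heights by triangulation with the earlier view.

```bash
sed -i 's/&(h\[...,2\]<252)//' h.py
python3 - <<'E'
from h import *
import pickle
a=pickle.load(open("w6.pkl","rb"));b=pickle.load(open("w2.pkl","rb"))
A=sleeves(cv2.imread("pics/w6.png"),a);i2=cv2.imread("pics/w2.png");B=sleeves(i2,b)
for p,e in A:
    print("A",p.round(1),e.round(1),onplane(a,p,29).round(1))
    for q,f in B:
        t=tri([(a,p),(b,q)])
        if t[1][0]<6: print("  B",q.round(1),f.round(1),t[0].round(1),t[1])
E
```

```text
A [299.8 210.2] [46.2 48.4] [ 469.7 -250.1   29. ]
  B [ 89.1 200.7] [36.3 42.9] [ 470.5 -249.9   26.7] [np.float64(0.2), np.float64(0.2)]
A [230.1 149.1] [49.5 52.3] [ 397.3 -330.7   29. ]
  B [510.  146.2] [30.7 43. ] [ 313.2 -221.8  836.2] [np.float64(1.2), np.float64(1.2)]
  B [ 21.5 149.4] [37.9 47.1] [ 397.5 -331.    26.9] [np.float64(0.0), np.float64(0.0)]
```

Sleeves at (470,-250) and (397.5,-331), tops ≈27–29 mm. Grasp the first.

servo_tool(
  deltas=[
    [[-0.0184,0.0147,0],[0,0,0]],
    [[-0.0184,0.0147,0],[0,0,0]],
    [[0,0,0.036],[0,0,0]],
    [[0,0,0.036],[0,0,0]],
    [[0,0,0.036],[0,0,0]],
    [[0,0,0.036],[0,0,0]],
    [[0,0,0.036],[0,0,0]],
    [[0,0,0.03],[0,0,0]],
    [[0,0,0.02],[0,0,0]],
    [[0,0,0.012],[0,0,0]],
    [[0,0,0.004],[0,0,0]],
    [[0,0,0],[0,0,0]],
    [[0,0,0],[0,0,0]],
  ],
)

```text
time: 27.65
tool_pos: [470.6, -250.7, 8.4]
tcp_rot: [-3.141, 0.001, -3.141]
contact_force: [0.5, -0.5, 0.2]
grip_width: 82.5
finger_force: 0.0
```

servo_tool(
  deltas=[
    [[0,0,0],[0,0,0]],
    [[0,0,0],[0,0,0]],
    [[0,0,0],[0,0,0]],
    [[0,0,0],[0,0,0]],
    [[0,0,0],[0,0,0]],
  ],
  fingers=0.2,
)

```text
time: 28.28
tool_pos: [470.2, -250.6, 7.9]
tcp_rot: [-3.142, 0.0, -3.141]
contact_force: [-1.2, 0.2, 3.0]
grip_width: 59.5
finger_force: 30.0
```

Gripped (59.5 mm). Lift over the shaft and look.

servo_tool(
  deltas=[
    [[0,0,-0.02],[0,0,0]],
    [[0,0,-0.035],[0,0,0]],
    [[0,0,-0.037],[0,0,0]],
    [[0,0,-0.037],[0,0,0]],
    [[0,0,-0.037],[0,0,0]],
    [[-0.0072,0.0341,0],[0,0,0]],
    [[-0.0072,0.0341,0],[0,0,0]],
    [[-0.0072,0.0341,0],[0,0,0]],
    [[-0.0072,0.0341,0],[0,0,0]],
    [[-0.0072,0.0341,0],[0,0,0]],
    [[-0.0072,0.0341,0],[0,0,0]],
    [[-0.0072,0.0341,0],[0,0,0]],
    [[-0.0072,0.0341,0],[0,0,0]],
    [[0,0,0],[0,0,0]],
    [[0,0,0],[0,0,0]],
  ],
)

```text
time: 30.15
tool_pos: [527.3, 22.0, 173.4]
tcp_rot: [-3.141, -0.001, -3.141]
contact_force: [0.2, -0.3, -1.9]
grip_width: 59.8
finger_force: 30.0
```

Run:
```python
from h import *
c,im=snap("wrist");cs,ims=snap("scene")
f=[527.7,22.5,138]
p=proj(cs,f).astype(int);a=cv2.resize(ims[p[1]-60:p[1]+60,p[0]-60:p[0]+60],(400,400),interpolation=cv2.INTER_CUBIC)
q=proj(c,f).astype(int);print(p,q,proj(c,f));b=cv2.resize(im[170:290,216:336],(400,400),interpolation=cv2.INTER_CUBIC)
cv2.imwrite("pics/m7.png",np.hstack([a,b]))
```

```text
[285 195] [276 240] [276.06382688 240.64202759]
```

View pics/m7.png

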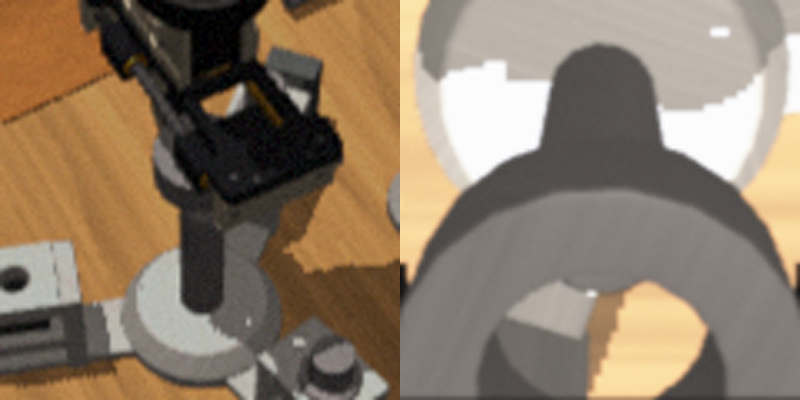

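Sleeve bore (col ≈602) lines up with the shaft (≈604). Lower in steps.

servo_tool(
  deltas=[
    [[0,0.0005,0.015],[0,0,0]],
    [[0,0,0.01],[0,0,0]],
    [[0,0,0.008],[0,0,0]],
    [[0,0,0.008],[0,0,0]],
    [[0,0,0.008],[0,0,0]],
    [[0,0,0],[0,0,0]],
  ],
)

```text
time: 31.0
tool_pos: [527.2, 22.9, 124.0]
tcp_rot: [3.141, -0.001, -3.141]
contact_force: [0.0, 0.2, -1.4]
grip_width: 59.6
finger_force: 30.0
```

servo_tool(
  deltas=[
    [[0,0,0.014],[0,0,0]],
    [[0,0,0.014],[0,0,0]],
    [[0,0,0.014],[0,0,0]],
    [[0,0,0],[0,0,0]],
  ],
)

```text
time: 31.5
tool_pos: [526.6, 22.9, 81.1]
tcp_rot: [3.141, -0.003, -3.141]
contact_force: [0.4, -0.4, -1.9]
grip_width: 59.7
finger_force: 30.0
```

servo_tool(
  deltas=[
    [[0,0,0],[0,0,0]],
    [[0,0,0],[0,0,0]],
    [[0,0,0],[0,0,0]],
    [[0,0,0],[0,0,0]],
    [[0,0,-0.02],[0,0,0]],
    [[0,0,-0.03],[0,0,0]],
    [[0,0,-0.035],[0,0,0]],
    [[0,0,0],[0,0,0]],
  ],
  fingers=0.85,
)

```text
time: 32.5
tool_pos: [529.2, 22.7, 170.4]
tcp_rot: [-3.141, 0.006, -3.141]
contact_force: [0.2, -1.1, 0.2]
grip_width: 77.7
finger_force: 0.0
```

Run:
```python
from h import *
ct,imt=snap("top","t7")
for p,a in sleeves(imt,ct,150): print("t",p.round(1),a.round(1),onplane(ct,p,29).round(1))
c,im=snap("wrist");cs,ims=snap("scene")
f=[527.7,22.5,80]
p=proj(cs,f).astype(int);a=cv2.resize(ims[p[1]-60:p[1]+60,p[0]-60:p[0]+60],(400,400),interpolation=cv2.INTER_CUBIC)
b=cv2.resize(im[150:300,201:351],(400,400),interpolation=cv2.INTER_CUBIC)
cv2.imwrite("pics/m8.png",np.hstack([a,b]))
```

```text
t [ 46.1 353.4] [46.9 65.6] [211.3 612.4  29. ]
t [426.8 266.7] [22.6 23.7] [ 397.7 -330.6   29. ]
```

View pics/m8.png

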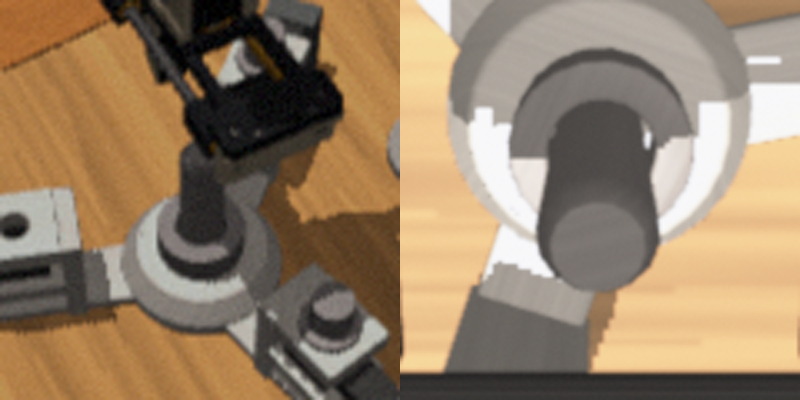

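Sleeve 1 is down on the hub around the shaft, pin seated in the fork beside it. (That was the 14th picture; numbers only from here.) Sleeve 2 is still at (397.7,-330.6). Go over it and re-measure with the wrist camera.

servo_tool(
  deltas=[
    [[0.013,-0.0354,-0.03],[0,0,0]],
    [[0.013,-0.0354,-0.03],[0,0,0]],
    [[0.013,-0.0354,0],[0,0,0]],
    [[0.013,-0.0354,0],[0,0,0]],
    [[0.013,-0.0354,0],[0,0,0]],
    [[0.013,-0.0354,0],[0,0,0]],
    [[0.013,-0.0354,0],[0,0,0]],
    [[0.013,-0.0354,0],[0,0,0]],
    [[0.013,-0.0354,0],[0,0,0]],
    [[0.013,-0.0354,0],[0,0,0]],
    [[0,0,0],[0,0,0]],
    [[0,0,0],[0,0,0]],
  ],
)

```text
time: 34.15
tool_pos: [397.6, -330.5, 226.7]
tcp_rot: [3.139, -0.001, -3.141]
contact_force: [0.6, -0.1, -0.6]
grip_width: 77.9
finger_force: 0.0
```

Run:
```python
from h import *
print(bot.get_obs()["tool_pos"])
c,im=snap("wrist")
for p,a in sleeves(im,c): print("w",p.round(1),a.round(1),onplane(c,p,29).round(1))
ct,imt=snap("top")
for p,a in sleeves(imt,ct,150): print("t",p.round(1),a.round(1),onplane(ct,p,29).round(1))
```

```text
[ 397.58518717 -330.4657222   226.65188136]
w [275. 185.] [51.1 53.1] [ 397.4 -330.6   29. ]
```

servo_tool(
  deltas=[
    [[0,0,0.036],[0,0,0]],
    [[0,0,0.036],[0,0,0]],
    [[0,0,0.036],[0,0,0]],
    [[0,0,0.036],[0,0,0]],
    [[0,0,0.035],[0,0,0]],
    [[0,0,0.02],[0,0,0]],
    [[0,0,0.012],[0,0,0]],
    [[0,0,0.007],[0,0,0]],
    [[0,0,0],[0,0,0]],
    [[0,0,0],[0,0,0]],
  ],
)

```text
time: 35.5
tool_pos: [398.2, -331.5, 10.4]
tcp_rot: [-3.141, 0.001, -3.141]
contact_force: [1.1, -0.4, -0.6]
grip_width: 77.5
finger_force: 0.0
```

servo_tool(
  deltas=[
    [[0,0,0],[0,0,0]],
    [[0,0,0],[0,0,0]],
    [[0,0,0],[0,0,0]],
    [[0,0,0],[0,0,0]],
    [[0,0,0],[0,0,0]],
  ],
  fingers=0.2,
)

```text
time: 36.12
tool_pos: [397.9, -331.4, 9.9]
tcp_rot: [-3.141, 0.0, -3.141]
contact_force: [-0.2, 0.8, 4.3]
grip_width: 58.5
finger_force: 30.0
```

Held a bit high; reopen, go 2.5 mm lower and regrip.

servo_tool(
  deltas=[
    [[0,0,0],[0,0,0]],
    [[0,0,0],[0,0,0]],
    [[0,0,0.0025],[0,0,0]],
    [[0,0,0],[0,0,0]],
  ],
  fingers=0.85,
)

```text
time: 36.62
tool_pos: [397.6, -331.0, 6.8]
tcp_rot: [3.141, -0.0, -3.141]
contact_force: [-0.7, 1.3, -0.4]
grip_width: 78.2
finger_force: 0.0
```

servo_tool(
  deltas=[
    [[0,0,0],[0,0,0]],
    [[0,0,0],[0,0,0]],
    [[0,0,0],[0,0,0]],
    [[0,0,0],[0,0,0]],
    [[0,0,0],[0,0,0]],
  ],
  fingers=0.2,
)

```text
time: 37.25
tool_pos: [397.8, -331.3, 7.2]
tcp_rot: [3.142, 0.0, -3.141]
contact_force: [0.3, -0.6, 0.4]
grip_width: 58.2
finger_force: 30.0
```

servo_tool(
  deltas=[
    [[0,0,-0.02],[0,0,0]],
    [[0,0,-0.035],[0,0,0]],
    [[0,0,-0.037],[0,0,0]],
    [[0,0,-0.037],[0,0,0]],
    [[0,0,-0.037],[0,0,0]],
    [[-0.013,0.0354,0],[0,0,0]],
    [[-0.013,0.0354,0],[0,0,0]],
    [[-0.013,0.0354,0],[0,0,0]],
    [[-0.013,0.0354,0],[0,0,0]],
    [[-0.013,0.0354,0],[0,0,0]],
    [[-0.013,0.0354,0],[0,0,0]],
    [[-0.013,0.0354,0],[0,0,0]],
    [[-0.013,0.0354,0],[0,0,0]],
    [[-0.013,0.0354,0],[0,0,0]],
    [[-0.013,0.0354,0],[0,0,0]],
    [[0,0,0],[0,0,0]],
    [[0,0,0],[0,0,0]],
  ],
)

```text
time: 39.38
tool_pos: [527.1, 22.6, 172.9]
tcp_rot: [-3.141, -0.001, -3.141]
contact_force: [-0.1, 0.4, -1.0]
grip_width: 58.4
finger_force: 30.0
```

Run:
```python
from h import *
c,im=snap("wrist")
print(np.mean([bot.get_obs()["tool_pos"] for _ in range(3)],0))
g=cv2.cvtColor(im,cv2.COLOR_BGR2GRAY)
# sleeve silhouette / shaft edges across rows
for r in(188,194,200,205,225,235,245): print(r,''.join('%4d'%v for v in g[r,204:352:4]))
```

```text
[527.1615946   22.18468337 172.95322068]
188  223 224 224 224 206 131 150 180 182 183 229 104 131 129 130 132 127 100  97 105 122 133 135 136 140 121 185 188 188 187 154 191 239 252 252 252 252
194  219 219 220 219 205 201 233 252 252 252 218 129 128 128 123  79  81  82  83  85  85  86 127 131 138 134 148 185 186 201 223 194 241 252 252 252 252
200  221 222 222 223 205 211 248 252 252 252 128 129 129 128  84  81  82  81  84  84  85  86 149 126 130 132 134 237 252 252 220 195 248 252 252 252 249
205  220 221 221 221 217 210 241 252 252 252 130 128 127 111  80  82  81  82  83  85  85  84 116  95 130 131 136 252 252 252 205 194 228 226 227 227 226
225  212 215 213 214 215 215 216 213 158  79  79  80  79  81  80  83  88 100 111  95  87  86  82  83  82  80  81  82 161 212 227 226 227 227 227 227 228
235  218 216 216 216 216 217 103  80  80  93 124 125 126 128 131 128 128 129 130 131 130 132 133 135 133 134 133 101  83  81 121 214 213 213 213 213 213
245  215 215 196 215 215  77 101 126 128 127 128 128 128 128 128 129 128 127 125 125 124 126 128 128 127 127 128 129 132 132 104  87 218 219 203 218 219
```

Shaft centre col ≈275.5, sleeve centre ≈276: aligned. Lower and release as before.

servo_tool(
  deltas=[
    [[0,0,0.015],[0,0,0]],
    [[0,0,0.01],[0,0,0]],
    [[0,0,0.008],[0,0,0]],
    [[0,0,0.008],[0,0,0]],
    [[0,0,0.008],[0,0,0]],
    [[0,0,0],[0,0,0]],
  ],
)

```text
time: 40.17
tool_pos: [527.3, 22.9, 123.5]
tcp_rot: [3.141, -0.001, -3.141]
contact_force: [0.1, -0.2, -1.2]
grip_width: 58.1
finger_force: 30.0
```

servo_tool(
  deltas=[
    [[0,0,0.014],[0,0,0]],
    [[0,0,0.014],[0,0,0]],
    [[0,0,0.013],[0,0,0]],
    [[0,0,0],[0,0,0]],
  ],
)

```text
time: 40.67
tool_pos: [526.7, 22.9, 81.8]
tcp_rot: [3.141, -0.003, -3.141]
contact_force: [-0.6, -0.5, -2.1]
grip_width: 58.1
finger_force: 30.0
```

servo_tool(
  deltas=[
    [[0,0,0],[0,0,0]],
    [[0,0,0],[0,0,0]],
    [[0,0,0],[0,0,0]],
    [[0,0,0],[0,0,0]],
    [[0,0,-0.02],[0,0,0]],
    [[0,0,-0.035],[0,0,0]],
    [[0,0,-0.04],[0,0,0]],
    [[0,0,-0.035],[0,0,0]],
    [[0,0,0],[0,0,0]],
  ],
  fingers=0.85,
)

```text
time: 41.8
tool_pos: [529.1, 22.7, 216.1]
tcp_rot: [-3.141, 0.006, -3.141]
contact_force: [-0.4, 0.0, -0.8]
grip_width: 78.2
finger_force: 0.0
```

Verify the stack and the cap's place numerically.

Run:
```python
from h import *
c,im=snap("wrist");ct,imt=snap("top","t8");cs,ims=snap("scene","s8")
cv2.imwrite("pics/w8.png",im)
g=cv2.cvtColor(im,cv2.COLOR_BGR2GRAY)
# near rim of the top ring: profile along the line x through axis, towards the base
for z in(56,82):
    for s in(-30,-17): print(z,s,proj(c,[527.7+s,22.5,z]).round(1))
print([int(v) for v in g[150:260:2,276]])
r=int(round(proj(c,[527.7,22.5,82])[1]));print(r,proj(c,[527.7,-7.5,82]).round(1),proj(c,[527.7,52.5,82]).round(1),[int(v) for v in g[r,226:326:2]])
t=cv2.cvtColor(imt,cv2.COLOR_BGR2GRAY);p=proj(ct,[607,312,36]).round().astype(int);print(p);print(t[p[1]-24:p[1]+25:2,p[0]-24:p[0]+25:2])
```

```text
56 -30 [275.3 160. ]
56 -17 [275.3 173.5]
82 -30 [275.3 164.2]
82 -17 [275.3 178.8]
[173, 167, 168, 168, 145, 73, 70, 78, 123, 123, 118, 118, 113, 116, 103, 75, 74, 74, 73, 73, 73, 74, 75, 78, 82, 87, 95, 116, 116, 116, 115, 117, 118, 116, 115, 169, 223, 225, 226, 221, 199, 216, 226, 182, 130, 113, 121, 125, 122, 120, 116, 116, 125, 128, 160]
197 [242.1 197.3] [308.5 197.4] [198, 193, 188, 189, 192, 239, 245, 245, 245, 224, 172, 180, 178, 177, 177, 175, 131, 70, 72, 71, 72, 75, 77, 79, 81, 81, 80, 80, 77, 75, 75, 75, 74, 85, 116, 82, 192, 229, 227, 222, 216, 209, 210, 244, 244, 211, 175, 176, 183, 207]
[166 190]
[[147 148 148 148 148 147 149 148 147 146 147 146 146 147 146 146 145 145
  145 144 144 143 143 143 143]
 [150 150 150 150 145 142 143 143 143 143 144 144 146 146 147 145 146 146
  146 144 145 144 145 145 145]
 [146 146 147 147 116  91  93  97 101 106 109 111 122 123 124 125 127 131
  131 130 138 139 138 139 140]
 [133 133 136 137 102  59  70  72  72  71  66  64  66  70  70  75  76  80
   82  80  87  92  92  95 103]
 [128 127 125 125  92  64  81  81  82  81  79  79  81  80  7
[... 1445 characters left out ...]
81  80  80  70  65  60  61  67  77  81
   81  82  82  83  81  76 111]
 [145 145 121  71  77  81  81  81  81  82  82  81  81  79  80  82  81  82
   82  82  84  83  81  69 118]
 [146 144 112  67  79  80  80  81  81  80  81  81  81  82  82  81  82  81
   82  81  81  81  81  66 126]
 [150 151 112  65  78  81  80  80  81  81  81  81  81  81  80  82  81  81
   80  81  81  81  79  68 134]
 [145 145 110  74  76  75  77  77  80  78  78  79  77  79  76  79  82  81
   80  80  80  81  78  75 139]
 [142 143 134 117 115  99  90  91  91  91  89  85  81  87  79  78  79  77
   78  77  77  76  74  83 141]
 [145 146 146 147 147 144 142 143 143 144 142 132 130 142 131 124 125 124
  123 121 103  93  94 117 149]]
```

Top ring face at rows 166–178 matches a stack top of 82 mm (164–179 predicted), so both sleeves are home. The cap sits where I left it (pixel (167,189) vs (166,190)). Go back for it.

servo_tool(
  deltas=[
    [[-0.01,0.0362,0],[0,0,0]],
    [[-0.01,0.0362,0],[0,0,0]],
    [[-0.01,0.0362,0],[0,0,0]],
    [[-0.01,0.0362,0],[0,0,0]],
    [[-0.01,0.0362,0],[0,0,0]],
    [[-0.01,0.0362,0],[0,0,0]],
    [[-0.01,0.0362,0],[0,0,0]],
    [[-0.01,0.0362,0],[0,0,0]],
    [[0,0,0.02],[0,0,0]],
    [[0,0,0],[0,0,0]],
    [[0,0,0],[0,0,0]],
  ],
  fingers=0.75,
)

```text
time: 43.32
tool_pos: [607.4, 312.0, 192.9]
tcp_rot: [-3.141, -0.001, -3.142]
contact_force: [-0.5, 1.1, 0.5]
grip_width: 69.2
finger_force: 0.0
```

Run:
```python
from h import *
c,im=snap("wrist","w9");print(bot.get_obs()["tool_pos"])
g=cv2.cvtColor(im,cv2.COLOR_BGR2GRAY);p=proj(c,[607.3,312.2,62]);print(p)
x,y=p.round().astype(int)
print(g[y-36:y+36:3,x-42:x+43:3])
```

```text
[607.69459603 312.00270508 193.53828486]
[275.69839965 200.67242352]
[[ 66  66  67  68  68  67  67  67  67  67  67  67  67  65  65  65  66  68
   67  67  68  69  67  68  68  68  69  68  68]
 [ 66  67  66  66  66  67  67  68  67  66  62  56  54  54  54  55  56  57
   66  68  67  68  68  68  68  68  66  69  66]
 [ 67  65  67  70  70  70  67  68  66  61  54  55  68  77  77  78  72  59
   54  60  67  66  98 120 122 121 123 119 120]
 [ 66  66  66 128 131 131  97  67  58  56  76  89  90  90  91  90  91  90
   82  58  57  65  67 123 125 125 123 124 123]
 [ 69  71 106 131 132 131 129  89  56  82  90  89  88  90  90  89  90  91
   92  89  64  63  67 122 124 123 120 122 121]
 [131 131 131 131 131 130 130  83  86  88  88  89  89  88  89  87  89  90
   89  91  88  62  63  68 120 119 119 120 121]
 [132 132 132 131 132 131 129  78  86  87  88  87  88  81  79  78  88  90
   89 133 161 137  66  73 122 122 123 121 120]
 [133 133 134 135 135 134 108  86  87  87  89  80  56  54  55  55  56  77
   90 121 163 162  90  71 123 122 122 121 120]
 [133 131 133 132 133 131 114 131 129 130 120  54  56  67  71  
[... 1173 characters left out ...]
124 125 125 124 125 124 126 141 140 146 125 123
  123 125 125 124 123 122 122 121 119 119 119]
 [126 126 126 125 127 126 127 126 125 126 127 126 126 126 125 122 121 120
  120 120 119 119 119 119 118 118 118 120 119]
 [127 128 126 126 125 127 128 127 127 126 126 124 123 124 123 122 123 122
  122 120 122 122 121 120 121 119 117 116 116]
 [103  72 101 122 123 123 124 127 128 126 126 126 125 124 124 122 123 123
  122 122 119 120 119 118 117 118 118 116 117]
 [ 43  42  46  48  51  57  57  66  68  69  69  68 119 121 120 106 107 123
  124 123 123 122 122 121 120 120 121 119 117]
 [120 114 105 101  91  77  69  60  53  45  44  45  44  46  46  51  57  65
   65  70  69  88 103 103 102 104 119 119 119]]
```

Cap confirmed at the spot (knob centred within ~1 px). Descend, grip.

servo_tool(
  deltas=[
    [[0,0.0005,0.036],[0,0,0]],
    [[0,0,0.036],[0,0,0]],
    [[0,0,0.036],[0,0,0]],
    [[0,0,0.03],[0,0,0]],
    [[0,0,0.012],[0,0,0]],
    [[0,0,0.004],[0,0,0]],
    [[0,0,0],[0,0,0]],
    [[0,0,0],[0,0,0]],
  ],
)

```text
time: 44.38
tool_pos: [608.2, 313.2, 40.7]
tcp_rot: [3.141, 0.002, -3.141]
contact_force: [0.0, -0.1, -0.0]
grip_width: 68.8
finger_force: 0.0
```

servo_tool(
  deltas=[
    [[0,0,0],[0,0,0]],
    [[0,0,0],[0,0,0]],
    [[0,0,0],[0,0,0]],
    [[0,0,0],[0,0,0]],
    [[0,0,0],[0,0,0]],
    [[0,0,0],[0,0,0]],
  ],
  fingers=0,
)

```text
time: 45.12
tool_pos: [607.5, 312.9, 39.2]
tcp_rot: [3.142, -0.0, -3.141]
contact_force: [-0.3, 0.1, -0.5]
grip_width: 25.1
finger_force: 30.0
```

servo_tool(
  deltas=[
    [[0,0,-0.02],[0,0,0]],
    [[0,0,-0.035],[0,0,0]],
    [[0,0,-0.036],[0,0,0]],
    [[0,0,-0.036],[0,0,0]],
    [[0,0,-0.034],[0,0,0]],
    [[0.01,-0.0363,0],[0,0,0]],
    [[0.01,-0.0363,0],[0,0,0]],
    [[0.01,-0.0363,0],[0,0,0]],
    [[0.01,-0.0363,0],[0,0,0]],
    [[0.01,-0.0363,0],[0,0,0]],
    [[0.01,-0.0363,0],[0,0,0]],
    [[0.01,-0.0363,0],[0,0,0]],
    [[0.01,-0.0363,0],[0,0,0]],
    [[0,0,0],[0,0,0]],
    [[0,0,0],[0,0,0]],
  ],
)

```text
time: 47.0
tool_pos: [527.8, 22.9, 200.3]
tcp_rot: [3.141, 0.0, -3.142]
contact_force: [-0.4, 0.5, -1.0]
grip_width: 25.2
finger_force: 30.0
```

servo_tool(
  deltas=[
    [[0,0,0.015],[0,0,0]],
    [[0,0,0.01],[0,0,0]],
    [[0,0,0.006],[0,0,0]],
    [[0,0,0.005],[0,0,0]],
    [[0,0,0],[0,0,0]],
    [[0,0,0],[0,0,0]],
  ],
)

```text
time: 47.75
tool_pos: [527.8, 22.5, 164.5]
tcp_rot: [3.142, 0.001, -3.141]
contact_force: [0.1, -0.2, -1.3]
grip_width: 25.8
finger_force: 30.0
```

Rim is past the shaft top (129 mm) with no contact. Lower to home (TCP ≈147).

servo_tool(
  deltas=[
    [[0,0,0.006],[0,0,0]],
    [[0,0,0.005],[0,0,0]],
    [[0,0,0.003],[0,0,0]],
    [[0,0,0.002],[0,0,0]],
    [[0,0,0.001],[0,0,0]],
    [[0,0,0.0005],[0,0,0]],
    [[0,0,0],[0,0,0]],
    [[0,0,0],[0,0,0]],
  ],
)

```text
time: 48.75
tool_pos: [527.7, 22.5, 147.1]
tcp_rot: [3.142, 0.0, -3.141]
contact_force: [-2.2, 0.0, 3.6]
grip_width: 25.0
finger_force: 30.0
```

Contact at 147.1, as expected for home. Release, rise, and check.

servo_tool(
  deltas=[
    [[0,0,0],[0,0,0]],
    [[0,0,0],[0,0,0]],
    [[0,0,0],[0,0,0]],
    [[0,0,-0.015],[0,0,0]],
    [[0,0,-0.03],[0,0,0]],
    [[0,0,-0.035],[0,0,0]],
    [[0.03,0,-0.035],[0,0,0]],
    [[0.03,0,-0.035],[0,0,0]],
    [[0.03,0,0],[0,0,0]],
    [[0,0,0],[0,0,0]],
    [[0,0,0],[0,0,0]],
  ],
  fingers=0.7,
)

```text
time: 50.12
tool_pos: [438.2, 22.4, 297.3]
tcp_rot: [-3.142, 0.001, -3.141]
contact_force: [0.2, 0.3, -0.6]
grip_width: 64.0
finger_force: 0.0
```

Run:
```python
from h import *
c,im=snap("wrist","w10");ct,t=snap("top","t10");cs,s=snap("scene","s10")
g=lambda i:cv2.cvtColor(i,cv2.COLOR_BGR2GRAY).astype(int)
# pins: circle tops (z 117) seen from the wrist camera
for n,f in(("fb",(503.8,145.2)),("fc",(433.6,-59.6))):
    p=proj(c,[*f,117]);r=disc(im,p,100,r=26)
    print(n,p.round(1),r and (r[0].round(1),r[1].round(1),onplane(c,r[0],117).round(1)))
    p=proj(c,[*f,91]);x,y=p.round().astype(int)
# what changed since the start, top view
d=cv2.absdiff(cv2.GaussianBlur(cv2.imread("pics/top0.png"),(5,5),0),cv2.GaussianBlur(t,(5,5),0)).max(2)
n,l,st,ce=cv2.connectedComponentsWithStats((d>35).astype(np.uint8))
for i in range(1,n):
    if st[i,4]>25: print(st[i],ce[i].round())
# cap in scene now vs start
p=proj(cs,[527.7,22.5,140]).round().astype(int);print(p)
a=g(cv2.imread("pics/scene0.png"));b=g(s)
for dy in range(-24,30,4): print(dy,a[p[1]+dy,p[0]-20:p[0]+22:4],b[p[1]+dy,p[0]-20:p[0]+22:4])
```

```text
fb [387.7 246.8] (array([384. , 236.2]), array([41., 56.]), array([491.4, 140. , 117. ]))
fc [196.2 183.9] (array([201.2, 179.4]), array([48.2, 59.9]), array([428.8, -54.1, 117. ]))
[  175   209   167   211 17633] [256. 319.]
[248 216  47  36 650] [264. 233.]
[157 224  18  18 236] [166. 232.]
[377 226  28  27 495] [390. 239.]
[224 239  24  11 121] [234. 243.]
[224 252  86  20 899] [269. 259.]
[410 255  30  26 533] [425. 267.]
[319 263  12  22 149] [325. 273.]
[157 270  18  17 244] [166. 278.]
[205 315   5  17  43] [207. 323.]
[  15  391   98   29 1906] [ 74. 406.]
[  0 406  15  14 189] [  7. 412.]
[302 409  18  11 132] [310. 415.]
[286 195]
-24 [119 128 122 120 117 125 133 165 168  32  66] [135 137 129 134 123 135 144 179 111  86  54]
-20 [127 126 131 118 124 118 144 152 164 162 166] [135 133 140 127 133 129 159 163 177 126 123]
-16 [131 127 129 120 123 122 148 159 162 143 141] [140 133 134 130 131 132 164 172 174 154 152]
-12 [132 131 122 130  95  80  54  48  62 135 162] [145 138 131 143 109  89  59  52  65 144 176]
-8 [132 132 124 104  68  66  67  49  53  50  48] [143 144 133 120  
[... 179 characters left out ...]
  75  74  24  17  23  65  51  59  50]
4 [120 136  52  70  60  48  47  68  48  53  51] [128 138  56  73  55  35  51  74  55  58  55]
8 [117 124  62  28  60  69  50  17 163 142  55] [126 139  41  52  78  76  63  26 175 159  53]
12 [118 117 126  14  21  15  22  20 164 161 113] [132 129  96  25  22  27  24  18 170 170 117]
16 [124 119 155 117  19  14  20 166 147 135 118] [129 132 116  32  18  23  26  61 119 140 126]
20 [117 161 165 166  35  31  26 164 167 106 109] [127 172 120  58  33  38  40  61 133 111 127]
24 [121 166 164 167  37  33  31  82  85  96 104] [134 178  73 117  90  61  63  58  62 146 111]
28 [157 166 165 168  37  36  37  87  83  90  75] [169 181  37  40  84  78  39  30  72  98  82]
```

The cap profile matches its starting home position with the sleeve stack below it. The top view shows no change at the tin or the two outer spools, and both pins bottomed out at the expected height. Handing in.

```bash
python3 -c "
from plant import bot
print(bot.close_job())"
```

```text
the job is handed in; nothing more can be done
None
```

I handed the job in at about 50 s: the cap went to the tray, both sleeves onto the shaft and the cap back fully home, and both pins are seated in their own forks. The tin and two outer spools showed no change; the near spool was hidden by the arm in the final check.

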